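# Inspect a nut under a hand loupe at its marked focal height

### The job

Take the loose cap off the loupe by its knob and set it down, upright and without dropping it, in the yellow dish. Then lift the loupe by its handle off its wooden rest and hold it level and still, with the lens centred straight above the big nut and the middle of the lens at the height of the focus gauge's pointer tip, touching nothing; finish while still holding it there. Do not shift the nut or the pointer, and leave the bit case, the small jar and the hex key alone.

Things in the scene. Friction and masses are not known exactly. Their poses are not given: they have to be found in the camera images.
- cap_knob (a point): Grip point on the lens cap's knob, on its axis, 7 mm below its top. Cap: grey shallow plastic cup, open side down, 51 mm wide, 9 mm high, with a black round upright knob 18 mm wide and 34 mm tall; this point is 36 mm above the cap's open rim. z = up out of the knob. About 40 g. At the start it sits loose over the lens frame, overlapping its top 6 mm, and just lifts off
- yellow_dish: Yellow plastic dish, round, open on top, 72 mm wide, 20 mm high, about 62 mm wide inside, floor 2 mm thick, loose on the work surface. Origin: centre of its underside, z up. With the cap standing in it the knob's top is 45 mm above the origin. Beyond the dish the head of a radial saw overhangs the surface, 0.3 m up, ending about x 0.61, y -0.04: keep the hand on the robot's side of it
- loupe_handle (a point): Grip point of the loupe: middle of the section of its straight black handle, 72 mm from the lens centre. Handle 16 mm wide (y), 14 mm high (z), its ends 42 and 130 mm from the lens centre. x = along the handle towards the lens, z = up. Loupe about 90 g. At the start this point is 35 mm above the work surface, with 18 mm of free space between handle and the rest's base board
- lens (a point): Centre of the loupe's lens, half-way through its round steel frame (42 mm across, 12 mm thick); 1 mm higher than the handle's grip point. x from the handle towards the lens, z = lens axis, up. At the start 36 mm above the work surface
- loupe_rest: Fixed wooden rest that carries the loupe at the start. Origin: on the work surface straight under the lens centre; the handle lies along its -x. Base board 166 x 56 x 10 mm; a round pedestal 40 mm wide under the lens frame, its top 30 mm up; a saddle 34 mm wide and 12 mm long with cheeks beside the handle's end, 117 mm from the origin, 39 mm high
- big_nut: Big steel hexagon nut, 26 x 30 mm, 13 mm high, lying flat and loose on the focus gauge's base plate. Origin: centre of its underside
- pointer_tip (a point): Tip of the brass pointer that marks the focal height, 70 to 105 mm above the work surface. It sits on a collar on the focus gauge: fixed dark steel base plate 120 x 70 x 10 mm with a round post (10 mm wide, top 135 mm up) beyond the nut. The tip points at the nut and ends about 36 mm short of its axis; the post is 30 mm behind the tip. x = from the tip to the post, z up
- focus_mark (a joint): Height setting of the gauge's pointer on its post: 0 = tip 70 mm above the work surface, 0.035 = 105 mm. It is set already and stays where it is by friction
- bit_case: Bystander: dark blue flat drill bit case, 55 x 100 x 27 mm, origin at the centre of its underside
- small_jar: Bystander: small brown jar with a white lid, 47 mm across, 44 mm high, origin at the centre of its underside
- hex_key: Bystander: dark L-shaped hex key lying flat, 29 x 84 x 5 mm, origin at the centre of its underside
There are look-alikes about, which are no part of the job. What is shaped like the part that bears cap_knob but pink is not meant.

How it is judged:
By the outcome, as a careful person would: the job done as asked, in the order asked, and still so for the second after the job is handed in, while the arm keeps its last pose, push and grip.
It also fails if it takes over 58 s, if anything falls off the work surface, if the arm or the gripper's body presses on something with over 40 N, if the wrist force passes 120 N, or if a joint passes its speed limit or range.

### The arm

A 6-joint arm with a two-finger parallel gripper is mounted at the origin on a cart in front of the work surface, level with it; the furniture and walls round the work are solid. World frame = base frame: x ahead of the robot, y to its left, z up, the work surface at z = 0. Lengths are in m, angles in degrees, forces in N, time in s.
With the tool pointing down it reaches from about 0.375 to 0.75 m from the base axis. Payload 9 kg.
Tool frame: the origin (TCP) lies midway between the tips of the shut fingers; the grasp point (between the pads) lies 19 mm behind it; z points along the fingers, y is the line along which they close (so a half turn about z gives the same grasp; the last joint's range is limited). The gripper opens to 85 mm and grips with 20 to 120 N. Pads are 22 mm wide; open, the fingers measure 114 mm over their backs; the gripper's body (76 mm by 85 mm) begins 54 mm behind the grasp point. The pads swing forward as they close: fully open they stand 13 mm farther back than shut.
Start: joints at [-76.358, 5.964, 5.575, 89.605, 0, 77.527], TCP at [0.264, -0.539, 0.231] pointing down, gripper open.
Joint ranges: [-171.21, 171.21], [-48.23, 106.86], [-62.78, 66.21], [-105.2, 120.99], [-86.42, 89.51], [-180, 180]. Speed limits (degrees/s): [127.2, 127.2, 147.25, 180, 180, 180].

### API

Orientations are given as [roll, pitch, yaw] about the fixed x, y, z axes, in that order (R = Rz(yaw) Ry(pitch) Rx(roll)).
In Python, from plant import ctrl gives the robot as it stands. The module is installed in compiled form; this text tells all that it offers.
- The arm moves only by the tool send_rows, never from a script. Its argument "series" is a list of rows, each an object with "translation": the shift along the tool's x, y, z in cm, a list of three; "yaw": the turn about the tool's z in rad; "gripper": the opening, from -1 (shut) to 1 (fully open). A call has exactly 5 rows; each row shifts and turns the commanded pose from where the row before left it, along the tool's axes as they then stand; what a row does not reach is not made up. A row lasts 1/10 s, in which the tool goes at most 50 mm and 8.59 degrees, less where a joint would pass 70% of its speed; a pose out of reach is approached as far as the arm can. A call with a gripper value outside its range is refused whole. The fingers move at their own pace and stop on an object; the grip force is fixed at half the most. Time passes only in rows, so rows that do not move let the fingers close, or fill a call up. It gives the time, the measured TCP pose, the force, the opening and the grip force at its end, in the units of the state.
- ctrl.get_obs(): the state, without advancing time (a new reading comes with each control period).
- ctrl.capture(name): name is "scene" or "side" or "wrist"; returns a dict with "color" (400x640x3 uint8, red, green, blue), "fx", "fy", "cx", "cy" (pixels), "R" (3x3) and "t" (3): a world point X has camera coordinates R X + t; the wrist camera has in their place "tool_from_camera" (4x4, takes a point from camera to tool coordinates, whose origin is the TCP and whose axes are the flange's). Camera axes: x right, y down, z forward; pixel columns grow to the right and rows downward; lengths in m; the calibration is good to about 2 mm. A picture is of the moment at which its call begins: read the wrist's pose just before it. There is no depth.
- ctrl.close_job(): hands the job in; it is judged then, once.
The state is a dict: "clock": time; "q": joint angles; "qvel": joint speeds; "tau": joint torques, N m; "position": TCP position; "tcp_rot": TCP orientation; "ft_force": force on the tool from outside, world axes, zero at the start; "ft_torque": the same for the moment, N m; "opening": finger opening in m; "grip_force": force on a finger pad.
Only numpy, scipy, OpenCV 4.12 (cv2) and the standard library are available. Lean on these libraries where they do the work, as an engineer would, in place of code of your own. Each camera call takes 0.05 s, during which the arm holds its last target. There are 200 camera calls.

## Working session

There is one attempt and no reset: what is moved stays moved. The work goes in short steps, Python scripts to look and compute and a tool call to move; the robot and the scene stay as the last step left them, time stands still between calls to the robot, and variables do not carry over. Pictures are saved under pics/ and viewed, at most 10 in all, crops included, and the job is handed in when it is done.

Besides the shell and the picture viewer there is one more tool, called after ">>>" as a command line: name --argument value ..., lists and objects as JSON in quotes. send_rows: Moves the arm, as the interface text tells. Its arguments: {"type":"object","properties":{"series":{"type":"array"}},"required":["series"]}

```bash
mkdir -p pics; cat > h.py <<'E'
import numpy as np, cv2
from scipy.spatial.transform import Rotation as Ro
from plant import ctrl
def pose():
    o=ctrl.get_obs(); return np.array(o["position"]),Ro.from_euler('xyz',o["tcp_rot"],degrees=True).as_matrix(),o
def cam(n):
    p,R,o=pose(); c=ctrl.capture(n)
    if n=="wrist":
        T=np.array(c["tool_from_camera"]); c["Rc"]=R@T[:3,:3]; c["o"]=R@T[:3,3]+p
    else:
        c["Rc"]=np.array(c["R"]).T; c["o"]=-c["Rc"]@np.array(c["t"])
    return c
def ray(c,u,v): 
    return c["Rc"]@np.array([(u-c["cx"])/c["fx"],(v-c["cy"])/c["fy"],1])
def onz(c,u,v,z):
    d=ray(c,u,v); return c["o"]+d*(z-c["o"][2])/d[2]
def proj(c,X):
    x=c["Rc"].T@(np.array(X)-c["o"]); return np.array([c["fx"]*x[0]/x[2]+c["cx"],c["fy"]*x[1]/x[2]+c["cy"]])
def save(c,n): cv2.imwrite("pics/"+n,c["color"][:,:,::-1])
E
python3 - <<'E'
from h import *
import pickle
d={n:cam(n) for n in("scene","side","wrist")}
pickle.dump(d,open("d0.pkl","wb"))
for n in d: save(d[n],n+"0.png"); print(n,d[n]["o"],d[n]["Rc"][:,2],d[n]["fx"])
o=pose()[2];print(o["tcp_rot"],o["clock"],o["opening"])
E
```

```text
scene [-0.13250103  0.67371851  0.78528152] [ 0.59459443 -0.55468955 -0.5820455 ] 432.5315325313665
side [0.32537833 0.86943948 0.72879093] [ 0.20403287 -0.79400814 -0.57264445] 464.5059974256777
wrist [ 0.32926351 -0.50827581  0.37233802] [-0.25441596 -0.12256399 -0.95929693] 292.0627650041478
[-1.79944290e+02 -1.10859594e-02  2.61156557e+01] 0.15 0.0853097427113381
```

View pics/scene0.png

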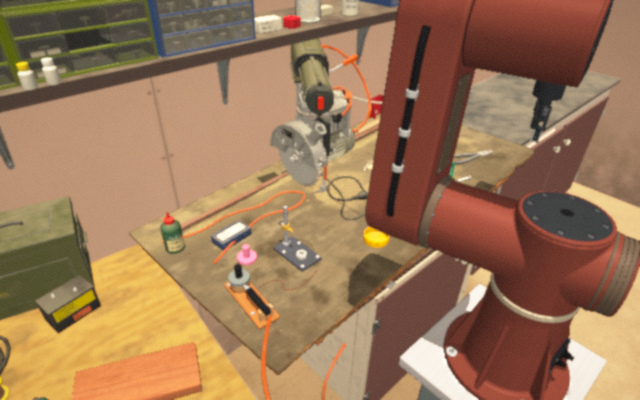

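View pics/side0.png

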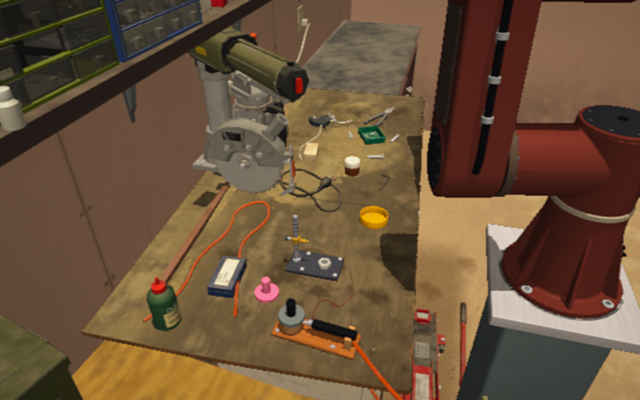

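The pictures show:
- **Cap candidates:** the black-knobbed grey cap sits on the orange rest at scene (240,272) and side (291,306). The pink look-alike is at scene (247,255) and side (266,288). The grey/black one fits, since it sits over the lens.
- **Other parts:** dish at side (374,216), nut at side (324,263), pointer at side (297,239).

Next I confirm this in one enlarged crop and measure.

```bash
python3 - <<'E'
from h import *
import pickle
d=pickle.load(open("d0.pkl","rb")); s=d["side"]
cr=s["color"][200:360,260:400,::-1]
cv2.imwrite("pics/crop1.png",cv2.resize(cr,None,fx=3.75,fy=3.75,interpolation=cv2.INTER_CUBIC)[:600])
def blob(c,lo,hi,roi):
    h=cv2.cvtColor(c["color"],cv2.COLOR_RGB2HSV); m=cv2.inRange(h,lo,hi); k=np.zeros_like(m); x0,y0,x1,y1=roi; k[y0:y1,x0:x1]=m[y0:y1,x0:x1]
    n,l,st,ce=cv2.connectedComponentsWithStats(k); i=1+np.argmax(st[1:,4]); return ce[i],st[i]
for n,roi in(("side",(340,190,410,240)),("scene",(350,215,400,255))):
    ce,st=blob(d[n],(20,140,100),(35,255,255),roi); print(n,"dish",ce,st,onz(d[n],*ce,0.012))
    u=st[0]+st[2]/2;v=st[1]+st[3]/2; print(onz(d[n],u,v,.012))
print("knob",onz(s,291,301,.068),onz(d["scene"],239,266,.068))
print("nut",onz(s,324,261,.023),onz(d["scene"],302,253,.023))
E
```

```text
side dish [373.42316785 216.63829787] [360 206  28  23 423] [ 0.43356077 -0.09435538  0.012     ]
[ 0.43151505 -0.09108446  0.012     ]
scene dish [375.01072386 237.55764075] [364 227  25  21 373] [ 0.42975467 -0.08270663  0.012     ]
[ 0.42715758 -0.08600535  0.012     ]
knob [0.53198194 0.28777233 0.068     ] [0.53448765 0.29336631 0.068     ]
nut [0.5114015  0.11451489 0.023     ] [0.5075039  0.11904064 0.023     ]
```

View pics/crop1.png

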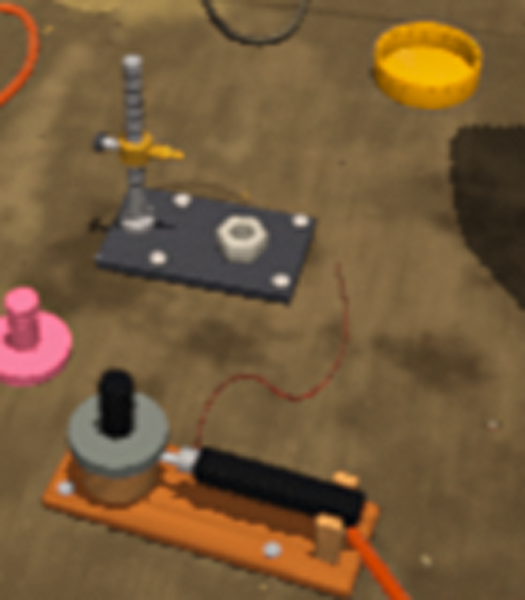

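The crop confirms it: the black-knobbed grey cap lies on the loupe frame, with its knob top at side (291,300), and the pink one stands apart. The pointer tip is at side (309,241) and the post top at (296,216). Next I work out the geometry and the first approach.

```bash
python3 - <<'E'
from h import *
import pickle
d=pickle.load(open("d0.pkl","rb")); s=d["side"]
print("ends",onz(s,313.3,323.2,.035),onz(s,356.5,334.7,.035))
print("post base",onz(s,296.5,258.5,.011),"top",onz(s,295.5,215.5,.135))
print("tip at .07/.085/.105",[onz(s,308.8,241,z).round(4) for z in(.07,.085,.105)])
p,R,o=pose();print(p,R.round(3))
print("to above knob (tool cm)",(R.T@(np.array([.533,.290,.22])-p)*100).round(1))
T=d["wrist"]["tool_from_camera"];print(np.round(T,3))
E
```

```text
ends [0.48429852 0.30123885 0.035     ] [0.39990537 0.30633146 0.035     ]
post base [0.57752285 0.11014714 0.011     ] top [0.57655232 0.11141238 0.135     ]
tip at .07/.085/.105 [array([0.5477, 0.1106, 0.07  ]), array([0.5426, 0.1279, 0.085 ]), array([0.5358, 0.1509, 0.105 ])]
[ 0.26405265 -0.53849774  0.23070908] [[ 0.898  0.44  -0.   ]
 [ 0.44  -0.898  0.001]
 [ 0.    -0.001 -1.   ]]
to above knob (tool cm) [ 60.6 -62.6   1.1]
[[-0.    -0.959 -0.283  0.072]
 [ 1.     0.    -0.001  0.001]
 [ 0.001 -0.283  0.959 -0.142]
 [ 0.     0.     0.     1.   ]]
```

>>> send_rows --series '[{"translation": [3, -3.1, 0], "yaw": 0, "gripper": 1}, {"translation": [3, -3.1, 0], "yaw": 0, "gripper": 1}, {"translation": [3, -3.1, 0], "yaw": 0, "gripper": 1}, {"translation": [3, -3.1, 0], "yaw": 0, "gripper": 1}, {"translation": [3, -3.1, 0], "yaw": 0, "gripper": 1}]'

```text
clock: 0.65
position: [0.3307, -0.3319, 0.231]
tcp_rot: [-180.0, -0.0, 26.1]
ft_force: [1.0, 0.1, 0.9]
opening: 0.0855
grip_force: 0.0
```

>>> send_rows --series '[{"translation": [3, -3.1, 0], "yaw": 0, "gripper": 1}, {"translation": [3, -3.1, 0], "yaw": 0, "gripper": 1}, {"translation": [3, -3.1, 0], "yaw": 0, "gripper": 1}, {"translation": [3, -3.1, 0], "yaw": 0, "gripper": 1}, {"translation": [3, -3.1, 0], "yaw": 0, "gripper": 1}]'

```text
clock: 1.15
position: [0.3972, -0.1267, 0.2312]
tcp_rot: [180.0, -0.0, 26.1]
ft_force: [1.2, -1.0, 0.6]
opening: 0.0853
grip_force: 0.0
```

```bash
python3 - <<'E'
from h import *
import pickle
c=cam("wrist");pickle.dump(c,open("w1.pkl","wb"));save(c,"w1.png")
h=cv2.cvtColor(c["color"],cv2.COLOR_RGB2HSV);m=cv2.inRange(h,(20,140,100),(35,255,255))
n,l,st,ce=cv2.connectedComponentsWithStats(m);i=1+np.argmax(st[1:,4]);u,v=st[i,0]+st[i,2]/2,st[i,1]+st[i,3]/2
print(st[i],onz(c,u,v,.012),onz(c,*ce[i],.012),pose()[0])
E
```

```text
[277 104  31  22 211] [ 0.44951611 -0.0711586   0.012     ] [ 0.45256783 -0.06914789  0.012     ] [ 0.39828571 -0.12149557  0.23154838]
```

>>> send_rows --series '[{"translation": [3, -3.1, 0], "yaw": 0, "gripper": 1}, {"translation": [3, -3.1, 0], "yaw": 0, "gripper": 1}, {"translation": [3, -3.1, 0], "yaw": 0, "gripper": 1}, {"translation": [3, -3.1, 0], "yaw": 0, "gripper": 1}, {"translation": [3, -3.1, 0], "yaw": 0, "gripper": 1}]'

```text
clock: 1.7
position: [0.4637, 0.0787, 0.2312]
tcp_rot: [180.0, -0.0, 26.1]
ft_force: [0.2, -0.8, 0.7]
opening: 0.0853
grip_force: 0.0
```

```bash
python3 - <<'E'
from h import *
import pickle
c=cam("wrist");pickle.dump(c,open("w2.pkl","wb"));save(c,"w2.png");print(pose()[0])
E
```

```text
[0.46446283 0.08361825 0.23092517]
```

>>> send_rows --series '[{"translation": [3, -3.1, 0], "yaw": 0, "gripper": 1}, {"translation": [3, -3.1, 0], "yaw": 0, "gripper": 1}, {"translation": [3, -3.1, 0], "yaw": 0, "gripper": 1}, {"translation": [3, -3.1, 0], "yaw": 0, "gripper": 1}, {"translation": [3, -3.1, 0], "yaw": 0, "gripper": 1}]'

```text
clock: 2.25
position: [0.5302, 0.2838, 0.2309]
tcp_rot: [180.0, 0.0, 26.1]
ft_force: [0.6, -0.5, 0.2]
opening: 0.0854
grip_force: 0.0
```

>>> send_rows --series '[{"translation": [0, 0, 0], "yaw": 0.14, "gripper": 1}, {"translation": [0, 0, 0], "yaw": 0.14, "gripper": 1}, {"translation": [0, 0, 0], "yaw": 0.14, "gripper": 1}, {"translation": [0, 0, 0], "yaw": 0.14, "gripper": 1}, {"translation": [0, 0, 0], "yaw": 0, "gripper": 1}]'

```text
clock: 2.75
position: [0.543, 0.1791, 0.2308]
tcp_rot: [-175.5, 0.7, 2.7]
ft_force: [-0.8, 0.2, -0.0]
opening: 0.0853
grip_force: 0.0
```

```bash
python3 - <<'E'
from h import *
import pickle
c=cam("wrist");pickle.dump(c,open("w3.pkl","wb"));save(c,"w3.png");p,R,o=pose();print(p,o["tcp_rot"],o["clock"])
a=pickle.load(open("w2.pkl","rb"))["color"]
cv2.imwrite("pics/w23.png",cv2.resize(np.vstack([a,c["color"]])[:,:,::-1],(480,600),interpolation=cv2.INTER_AREA))
E
```

```text
[0.54274953 0.18093438 0.23103212] [-175.45018409    0.71535815    2.92563545] 2.8
```

View pics/w23.png

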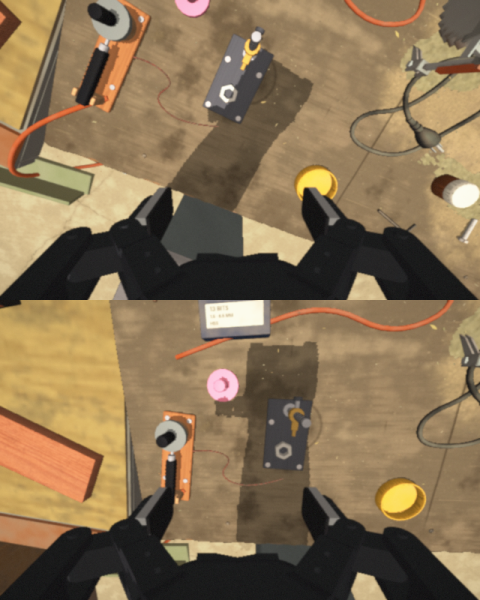

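The upper picture shows the gauge, dish and loupe from midway. The lower one shows the loupe at about (170,450), left of the fingers. The last turn ran into a joint limit, so I check the joints.

```bash
python3 - <<'E'
from h import *
p,R,o=pose();print(np.round(o["q"],1),p,o["tcp_rot"])
E
```

```text
[  2.9   1.    0.2  90.    4.5 179.9] [0.54274953 0.18093438 0.23103212] [-175.45018409    0.71535815    2.92563545]
```

>>> send_rows --series '[{"translation": [0, 0, 0], "yaw": -0.14, "gripper": 1}, {"translation": [0, 0, 0], "yaw": -0.14, "gripper": 1}, {"translation": [0, 0, 0], "yaw": -0.14, "gripper": 1}, {"translation": [0, 0, 0], "yaw": -0.14, "gripper": 1}, {"translation": [0, 0, 0], "yaw": -0.14, "gripper": 1}]'

```text
clock: 3.3
position: [0.5421, 0.1842, 0.2312]
tcp_rot: [-176.1, -2.4, 43.6]
ft_force: [-0.2, -0.0, -0.0]
opening: 0.085
grip_force: 0.0
```

>>> send_rows --series '[{"translation": [0, 0, 0], "yaw": -0.14, "gripper": 1}, {"translation": [0, 0, 0], "yaw": -0.14, "gripper": 1}, {"translation": [0, 0, 0], "yaw": -0.14, "gripper": 1}, {"translation": [0, 0, 0], "yaw": -0.14, "gripper": 1}, {"translation": [0, 0, 0], "yaw": -0.14, "gripper": 1}]'

```text
clock: 3.8
position: [0.5421, 0.1842, 0.2312]
tcp_rot: [-178.6, -4.4, 83.7]
ft_force: [-0.3, 0.7, 0.1]
opening: 0.0856
grip_force: 0.0
```

>>> send_rows --series '[{"translation": [0, 0, 0], "yaw": -0.14, "gripper": 1}, {"translation": [0, 0, 0], "yaw": -0.14, "gripper": 1}, {"translation": [0, 0, 0], "yaw": -0.14, "gripper": 1}, {"translation": [0, 0, 0], "yaw": -0.14, "gripper": 1}, {"translation": [0, 0, 0], "yaw": -0.14, "gripper": 1}]'

```text
clock: 4.3
position: [0.5421, 0.1843, 0.2312]
tcp_rot: [178.3, -4.3, 124.0]
ft_force: [0.7, -0.3, 0.4]
opening: 0.0852
grip_force: 0.0
```

>>> send_rows --series '[{"translation": [0, 0, 0], "yaw": -0.14, "gripper": 1}, {"translation": [0, 0, 0], "yaw": -0.14, "gripper": 1}, {"translation": [0, 0, 0], "yaw": -0.14, "gripper": 1}, {"translation": [0, 0, 0], "yaw": -0.14, "gripper": 1}, {"translation": [0, 0, 0], "yaw": -0.14, "gripper": 1}]'

```text
clock: 4.8
position: [0.5421, 0.1843, 0.2311]
tcp_rot: [175.9, -2.2, 164.1]
ft_force: [0.2, -1.1, 0.7]
opening: 0.0856
grip_force: 0.0
```

```bash
python3 - <<'E'
from h import *
import pickle
p,R,o=pose();print(np.round(o["q"],1),p,o["tcp_rot"])
print("to above knob (tool cm)",(R.T@(np.array([.533,.290,.23])-p)*100).round(1))
E
```

```text
[ 3.2  1.   0.3 90.   4.6 19.2] [0.54212493 0.18426017 0.23114362] [175.93113649  -2.15947203 164.07846883]
to above knob (tool cm) [3.8 9.9 1. ]
```

The limit left a 4.6° tilt in q5. Pushing gently at the opposite end of joint 6 should undo it, so I turn there.

>>> send_rows --series '[{"translation": [0, 0, 0], "yaw": -0.14, "gripper": 1}, {"translation": [0, 0, 0], "yaw": -0.14, "gripper": 1}, {"translation": [0, 0, 0], "yaw": -0.14, "gripper": 1}, {"translation": [0, 0, 0], "yaw": -0.14, "gripper": 1}, {"translation": [0, 0, 0], "yaw": -0.14, "gripper": 1}]'

```text
clock: 5.3
position: [0.5421, 0.1842, 0.2312]
tcp_rot: [175.5, 1.0, -155.9]
ft_force: [-0.2, 0.3, -0.9]
opening: 0.0852
grip_force: 0.0
```

>>> send_rows --series '[{"translation": [0, 0, 0], "yaw": -0.14, "gripper": 1}, {"translation": [0, 0, 0], "yaw": -0.14, "gripper": 1}, {"translation": [0, 0, 0], "yaw": -0.14, "gripper": 1}, {"translation": [0, 0, 0], "yaw": -0.14, "gripper": 1}, {"translation": [0, 0, 0], "yaw": -0.14, "gripper": 1}]'

```text
clock: 5.8
position: [0.5421, 0.1842, 0.2312]
tcp_rot: [177.2, 3.6, -115.9]
ft_force: [-0.3, 0.3, 0.4]
opening: 0.0855
grip_force: 0.0
```

>>> send_rows --series '[{"translation": [0, 0, 0], "yaw": -0.14, "gripper": 1}, {"translation": [0, 0, 0], "yaw": -0.14, "gripper": 1}, {"translation": [0, 0, 0], "yaw": -0.14, "gripper": 1}, {"translation": [0, 0, 0], "yaw": -0.14, "gripper": 1}, {"translation": [0, 0, 0], "yaw": -0.14, "gripper": 1}]'

```text
clock: 6.3
position: [0.5421, 0.1843, 0.2312]
tcp_rot: [-179.8, 4.6, -75.7]
ft_force: [-0.0, 0.1, 0.2]
opening: 0.0855
grip_force: 0.0
```

>>> send_rows --series '[{"translation": [0, 0, 0], "yaw": -0.14, "gripper": 1}, {"translation": [0, 0, 0], "yaw": -0.14, "gripper": 1}, {"translation": [0, 0, 0], "yaw": -0.14, "gripper": 1}, {"translation": [0, 0, 0], "yaw": -0.14, "gripper": 1}, {"translation": [0, 0, 0], "yaw": -0.14, "gripper": 1}]'

```text
clock: 6.8
position: [0.5421, 0.1842, 0.2312]
tcp_rot: [-176.9, 3.4, -35.5]
ft_force: [-0.5, 0.0, -0.7]
opening: 0.0853
grip_force: 0.0
```

>>> send_rows --series '[{"translation": [0, 0, 0], "yaw": -0.14, "gripper": 1}, {"translation": [0, 0, 0], "yaw": -0.14, "gripper": 1}, {"translation": [0, 0, 0], "yaw": -0.14, "gripper": 1}, {"translation": [0, 0, 0], "yaw": -0.14, "gripper": 1}, {"translation": [0, 0, 0], "yaw": -0.14, "gripper": 1}]'

```text
clock: 7.3
position: [0.5419, 0.1888, 0.2311]
tcp_rot: [-175.7, 0.6, 3.8]
ft_force: [0.1, 0.0, -0.4]
opening: 0.0856
grip_force: 0.0
```

```bash
python3 - <<'E'
from h import *
p,R,o=pose();print(np.round(o["q"],2),p,o["tcp_rot"])
E
```

```text
[   3.8     1.19    0.51   89.93    4.32 -180.02] [0.54191753 0.18878797 0.2311317 ] [-175.67862916    0.61742399    3.82330833]
```

>>> send_rows --series '[{"translation": [0, 0, 0], "yaw": -0.06, "gripper": 1}, {"translation": [0, 0, 0], "yaw": -0.06, "gripper": 1}, {"translation": [0, 0, 0], "yaw": -0.06, "gripper": 1}, {"translation": [0, 0, 0], "yaw": -0.06, "gripper": 1}, {"translation": [0, 0, 0], "yaw": 0, "gripper": 1}]'

```text
clock: 7.8
position: [0.5317, 0.2531, 0.2311]
tcp_rot: [-178.5, -0.1, 11.9]
ft_force: [-0.8, -0.5, 0.4]
opening: 0.0853
grip_force: 0.0
```

```bash
python3 - <<'E'
from h import *
p,R,o=pose();print(np.round(o["q"],2),p,o["tcp_rot"])
E
```

```text
[  11.96    3.51    2.96   89.32    1.48 -179.95] [0.53166837 0.25308777 0.23113648] [-1.78523818e+02 -1.33570390e-01  1.19115626e+01]
```

>>> send_rows --series '[{"translation": [0, 0, 0], "yaw": -0.06, "gripper": 1}, {"translation": [0, 0, 0], "yaw": -0.06, "gripper": 1}, {"translation": [0, 0, 0], "yaw": 0, "gripper": 1}, {"translation": [0, 0, 0], "yaw": 0, "gripper": 1}, {"translation": [0, 0, 0], "yaw": 0, "gripper": 1}]'

```text
clock: 8.3
position: [0.5248, 0.2806, 0.2312]
tcp_rot: [180.0, -0.3, 15.5]
ft_force: [0.1, -0.6, -0.2]
opening: 0.0857
grip_force: 0.0
```

```bash
python3 - <<'E'
from h import *
for _ in range(3):
    p,R,o=pose();print(np.round(o["q"],2),p,o["tcp_rot"])
E
```

```text
[  15.56    4.78    4.3    89.28   -0.   -179.94] [0.52481758 0.28062827 0.23118922] [179.99998764  -0.25091816  15.50141435]
[  15.56    4.78    4.3    89.28   -0.   -179.94] [0.52481758 0.28062827 0.23118922] [179.99998764  -0.25091816  15.50141435]
[  15.56    4.78    4.3    89.28   -0.   -179.94] [0.52481758 0.28062827 0.23118922] [179.99998764  -0.25091816  15.50141435]
```

Level again (q5 = 0). I turn joint 6 back to mid-range, to yaw ≈175°.

>>> send_rows --series '[{"translation": [0, 0, 0], "yaw": 0.14, "gripper": 1}, {"translation": [0, 0, 0], "yaw": 0.14, "gripper": 1}, {"translation": [0, 0, 0], "yaw": 0.14, "gripper": 1}, {"translation": [0, 0, 0], "yaw": 0.14, "gripper": 1}, {"translation": [0, 0, 0], "yaw": 0.14, "gripper": 1}]'

```text
clock: 8.8
position: [0.525, 0.2803, 0.2313]
tcp_rot: [-179.8, -0.2, -25.0]
ft_force: [-0.4, 1.4, 0.6]
opening: 0.0853
grip_force: 0.0
```

>>> send_rows --series '[{"translation": [0, 0, 0], "yaw": 0.14, "gripper": 1}, {"translation": [0, 0, 0], "yaw": 0.14, "gripper": 1}, {"translation": [0, 0, 0], "yaw": 0.14, "gripper": 1}, {"translation": [0, 0, 0], "yaw": 0.14, "gripper": 1}, {"translation": [0, 0, 0], "yaw": 0.14, "gripper": 1}]'

```text
clock: 9.3
position: [0.5249, 0.2803, 0.2312]
tcp_rot: [-179.8, -0.0, -65.1]
ft_force: [-0.0, -0.0, -0.6]
opening: 0.0853
grip_force: 0.0
```

>>> send_rows --series '[{"translation": [0, 0, 0], "yaw": 0.14, "gripper": 1}, {"translation": [0, 0, 0], "yaw": 0.14, "gripper": 1}, {"translation": [0, 0, 0], "yaw": 0.14, "gripper": 1}, {"translation": [0, 0, 0], "yaw": 0.14, "gripper": 1}, {"translation": [0, 0, 0], "yaw": 0.14, "gripper": 1}]'

```text
clock: 9.8
position: [0.525, 0.2803, 0.2313]
tcp_rot: [-179.8, 0.1, -105.2]
ft_force: [0.2, -0.2, 0.4]
opening: 0.0853
grip_force: 0.0
```

>>> send_rows --series '[{"translation": [0, 0, 0], "yaw": 0.14, "gripper": 1}, {"translation": [0, 0, 0], "yaw": 0.14, "gripper": 1}, {"translation": [0, 0, 0], "yaw": 0.14, "gripper": 1}, {"translation": [0, 0, 0], "yaw": 0.14, "gripper": 1}, {"translation": [0, 0, 0], "yaw": 0.14, "gripper": 1}]'

```text
clock: 10.3
position: [0.5249, 0.2803, 0.2313]
tcp_rot: [-179.9, 0.2, -145.3]
ft_force: [0.0, -0.2, 0.7]
opening: 0.0855
grip_force: 0.0
```

>>> send_rows --series '[{"translation": [0, 0, 0], "yaw": 0.14, "gripper": 1}, {"translation": [0, 0, 0], "yaw": 0.14, "gripper": 1}, {"translation": [0, 0, 0], "yaw": 0.14, "gripper": 1}, {"translation": [0, 0, 0], "yaw": 0.14, "gripper": 1}, {"translation": [0, 0, 0], "yaw": 0.14, "gripper": 1}]'

```text
clock: 10.8
position: [0.525, 0.2803, 0.2313]
tcp_rot: [179.9, 0.2, 174.6]
ft_force: [1.3, -0.5, 0.3]
opening: 0.0854
grip_force: 0.0
```

```bash
python3 - <<'E'
from h import *
import pickle
c=cam("wrist");pickle.dump(c,open("w4.pkl","wb"));save(c,"w4.png");p,R,o=pose();print(p,o["tcp_rot"],o["clock"],np.round(o["q"],1))
E
```

```text
[0.52494047 0.28033086 0.23123864] [179.90682859   0.23610725 174.11822697] 10.85 [15.5  4.8  4.3 89.3  0.  21.4]
```

View pics/w4.png

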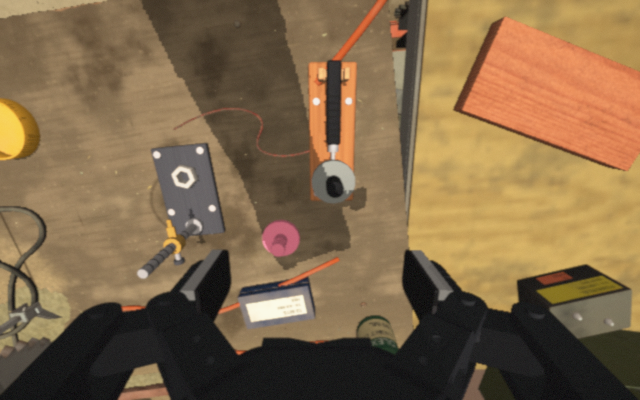

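The wrist view shows the knob at (334,186) on the grey disc, the handle from (334,60) to (333,147), the nut at (183,177), the post base at (196,227), the post top at (146,273) and the pink look-alike at (281,238). I measure these with masks.

```bash
cat > m.py <<'E'
from h import *
import pickle
def meas(f):
    c=pickle.load(open(f,"rb")) if isinstance(f,str) else f
    return c
c=pickle.load(open("w4.pkl","rb")); I=c["color"]; h=cv2.cvtColor(I,cv2.COLOR_RGB2HSV)
def comp(m,roi):
    x0,y0,x1,y1=roi;k=np.zeros_like(m);k[y0:y1,x0:x1]=m[y0:y1,x0:x1]
    n,l,st,ce=cv2.connectedComponentsWithStats(k);i=1+np.argmax(st[1:,4]);return (l==i).astype(np.uint8),st[i],ce[i]
dark=cv2.inRange(h,(0,0,0),(180,255,60))
m,st,ce=comp(dark,(318,170,352,208));print("knob",st,ce,onz(c,*ce,.062))
m,st,ce=comp(dark,(318,50,350,150));r=cv2.minAreaRect(cv2.findNonZero(m));print("handle",st,ce,r)
a=onz(c,ce[0],st[1]+8,.042)
xs=[np.mean(np.where(m[y])[0]) for y in(st[1]+12,st[1]+st[3]-12)]
e0=onz(c,xs[0],st[1]+12,.042);e1=onz(c,xs[1],st[1]+st[3]-12,.042);print(e0,e1,np.degrees(np.arctan2(*(e1-e0)[1::-1])))
print("ends",onz(c,xs[0],st[1],.04),onz(c,xs[1],st[1]+st[3],.04))
grey=cv2.inRange(h,(0,0,61),(180,70,255))
m,st,ce=comp(grey|dark,(310,158,358,206));(u,v),rad=cv2.minEnclosingCircle(cv2.findNonZero(m));print("cap",st,(u,v),rad,onz(c,u,v,.041), "r",onz(c,u+rad,v,.041)[1]-onz(c,u,v,.041)[1])
br=cv2.inRange(h,(0,0,120),(180,60,255))
m,st,ce=comp(br,(168,162,198,193));print("nut",st,ce,onz(c,st[0]+st[2]/2,st[1]+st[3]/2,.023),onz(c,st[0],st[1]+st[3]/2,.023)-onz(c,st[0]+st[2],st[1]+st[3]/2,.023))
m,st,ce=comp(cv2.inRange(h,(18,140,100),(35,255,255)),(0,80,60,180));print("dish",st)
cv2.imwrite("pics/crop2.png",cv2.resize(I[130:290,120:370,::-1],None,fx=3.2,fy=3.2,interpolation=cv2.INTER_CUBIC))
E
python3 m.py
```

```text
knob [326 176  17  22 284] [333.78521127 186.64788732] [0.5318375  0.29831228 0.062     ]
handle [ 327   61   14   83 1025] [332.95902439 101.75804878] ((333.5, 102.0), (82.0, 13.0), 90.0)
[0.41494894 0.308238   0.042     ] [0.47482558 0.30249317 0.042     ] -5.480429407019159
ends [0.4032211 0.3092649 0.04     ] [0.48806751 0.30156665 0.04      ]
cap [ 312  158   44   46 1498] (332.5914306640625, 180.64764404296875) 22.703590393066406 [0.52984564 0.29834047 0.041     ] r 0.02626224926447651
nut [170 165  26  24 392] [183.03316327 176.40816327] [0.51219801 0.11786554 0.023     ] [-0.0029944  -0.03151236  0.        ]
dish [   0   98   40   63 1961]
```

View pics/crop2.png

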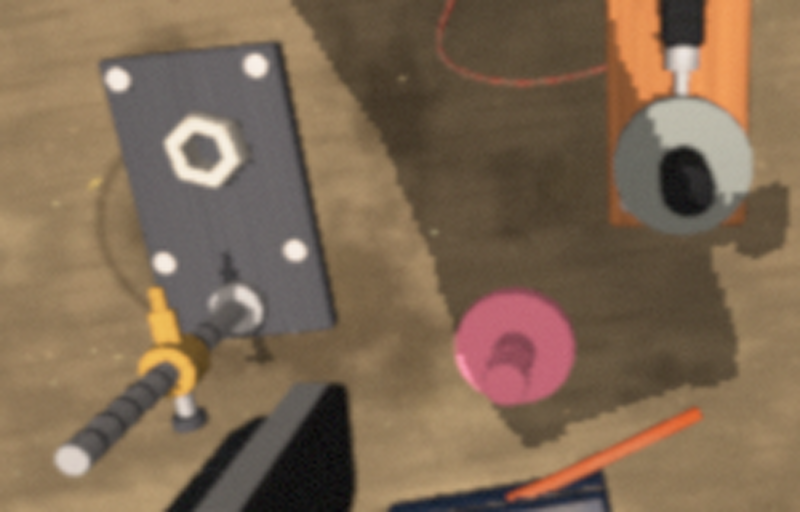

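The crop shows the pointer tip at wrist pixel (168.4,220.6), the post top at (142.8,273.8), and the knob upright on the grey cap. I triangulate the tip and plan the grasp.

```bash
cat >> h.py <<'E'
def tri(c1,p1,c2,p2):
    a,b=ray(c1,*p1),ray(c2,*p2); s=np.linalg.lstsq(np.c_[a,-b],c2["o"]-c1["o"],rcond=None)[0]
    A,B=c1["o"]+a*s[0],c2["o"]+b*s[1]; return (A+B)/2,np.linalg.norm(A-B)
def go(x):
    p,R,o=pose(); return (R.T@(np.array(x)-p)*100).round(2)
E
python3 - <<'E'
from h import *
import pickle
s=pickle.load(open("d0.pkl","rb"))["side"];w=pickle.load(open("w4.pkl","rb"))
print("tip",tri(w,(168.4,220.6),s,(308.8,241)))
print("posttop",tri(w,(142.8,273.75),s,(295.5,215.5)),onz(w,142.8,273.75,.135))
print("nut",tri(w,(183,177),s,(324.3,261)))
print("tip z sweep",[onz(w,168.4,220.6,z).round(4) for z in(.07,.08,.09)])
print(go([.5315,.298,.055]),pose()[2]["tcp_rot"],pose()[0])
E
```

```text
tip (array([0.547284  , 0.11717668, 0.07616194]), np.float64(0.0032353907644600286))
posttop (array([0.57402071, 0.12059157, 0.14262855]), np.float64(0.0013181624665382272)) [0.57877154 0.114748   0.135     ]
nut (array([0.51025757, 0.12047573, 0.02867923]), np.float64(0.001979888109115183))
tip z sweep [array([0.551 , 0.1134, 0.07  ]), array([0.5477, 0.1191, 0.08  ]), array([0.5445, 0.1248, 0.09  ])]
[-0.4   1.8  17.63] [179.90682859   0.23610725 174.11822697] [0.52494047 0.28033086 0.23123864]
```

>>> send_rows --series '[{"translation": [-0.2, 0.9, 3], "yaw": 0, "gripper": 1}, {"translation": [-0.2, 0.9, 3], "yaw": 0, "gripper": 1}, {"translation": [0, 0, 3], "yaw": 0, "gripper": 1}, {"translation": [0, 0, 0.5], "yaw": 0, "gripper": 1}, {"translation": [0, 0, 0], "yaw": 0, "gripper": 1}]'

```text
clock: 11.35
position: [0.5301, 0.2982, 0.1358]
tcp_rot: [180.0, 0.1, 175.1]
ft_force: [-0.3, -0.0, 0.4]
opening: 0.0856
grip_force: 0.0
```

```bash
python3 - <<'E'
from h import *
import pickle
c=cam("wrist");pickle.dump(c,open("w5.pkl","wb"));save(c,"w5.png");print(pose()[0],pose()[2]["tcp_rot"])
print(proj(c,[.5315,.298,.079]),proj(c,[.5315,.298,.045]))
E
```

```text
[0.53095876 0.29848828 0.13737268] [179.89820942   0.27382158 175.04657591]
[317.54236314 219.12444169] [317.29804864 205.05293889]
```

View pics/w5.png

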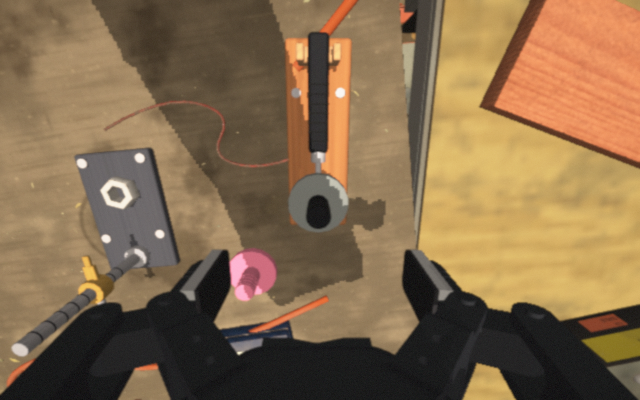

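The knob is at (318,212), with its top about 1 mm from the prediction. I descend and close.

>>> send_rows --series '[{"translation": [0, 0, 3], "yaw": 0, "gripper": 1}, {"translation": [0, 0, 3], "yaw": 0, "gripper": 1}, {"translation": [0, 0, 2], "yaw": 0, "gripper": 1}, {"translation": [0, 0, 0], "yaw": 0, "gripper": 1}, {"translation": [0, 0, 0], "yaw": 0, "gripper": -1}]'

```text
clock: 11.9
position: [0.532, 0.2991, 0.0584]
tcp_rot: [179.9, 0.4, 175.0]
ft_force: [0.9, 0.0, 1.3]
opening: 0.0729
grip_force: 0.0
```

>>> send_rows --series '[{"translation": [0, 0, 0], "yaw": 0, "gripper": -1}, {"translation": [0, 0, 0], "yaw": 0, "gripper": -1}, {"translation": [0, 0, 0], "yaw": 0, "gripper": -1}, {"translation": [0, 0, 0], "yaw": 0, "gripper": -1}, {"translation": [0, 0, 0], "yaw": 0, "gripper": -1}]'

```text
clock: 12.4
position: [0.5314, 0.2991, 0.0572]
tcp_rot: [179.9, 0.3, 175.0]
ft_force: [-1.7, -0.3, 6.7]
opening: 0.016
grip_force: 58.4
```

>>> send_rows --series '[{"translation": [0, 0, 0], "yaw": 0, "gripper": -1}, {"translation": [0, 0, 0], "yaw": 0, "gripper": -1}, {"translation": [0, 0, 0], "yaw": 0, "gripper": -1}, {"translation": [0, 0, 0], "yaw": 0, "gripper": -1}, {"translation": [0, 0, 0], "yaw": 0, "gripper": -1}]'

```text
clock: 12.9
position: [0.5314, 0.2991, 0.0572]
tcp_rot: [179.9, 0.3, 175.0]
ft_force: [-0.5, -1.0, 6.2]
opening: 0.0159
grip_force: 58.4
```

Gripped at 16 mm opening. I lift, then carry it most of the way and look at the dish.

>>> send_rows --series '[{"translation": [0, 0, -0.5], "yaw": 0, "gripper": -1}, {"translation": [0, 0, -1], "yaw": 0, "gripper": -1}, {"translation": [0, 0, -3], "yaw": 0, "gripper": -1}, {"translation": [0, 0, -4], "yaw": 0, "gripper": -1}, {"translation": [0, 0, -3.5], "yaw": 0, "gripper": -1}]'

```text
clock: 13.4
position: [0.5302, 0.2987, 0.1785]
tcp_rot: [179.9, 0.3, 175.0]
ft_force: [0.5, -0.3, -0.1]
opening: 0.0158
grip_force: 58.6
```

>>> send_rows --series '[{"translation": [0.3, -2, 0], "yaw": 0, "gripper": -1}, {"translation": [0.6, -4, 0], "yaw": 0, "gripper": -1}, {"translation": [0.7, -4, 0], "yaw": 0, "gripper": -1}, {"translation": [0.7, -4, 0], "yaw": 0, "gripper": -1}, {"translation": [0.7, -4, 0], "yaw": 0, "gripper": -1}]'

```text
clock: 13.9
position: [0.4843, 0.1208, 0.1765]
tcp_rot: [179.9, 0.3, 175.0]
ft_force: [1.2, -1.2, 0.3]
opening: 0.0159
grip_force: 58.6
```

>>> send_rows --series '[{"translation": [0.7, -4, 0], "yaw": 0, "gripper": -1}, {"translation": [0.7, -4, 0], "yaw": 0, "gripper": -1}, {"translation": [0.3, -2, 0], "yaw": 0, "gripper": -1}, {"translation": [0, 0, 0], "yaw": 0, "gripper": -1}, {"translation": [0, 0, 0], "yaw": 0, "gripper": -1}]'

```text
clock: 14.4
position: [0.4594, 0.0238, 0.1763]
tcp_rot: [179.9, 0.3, 174.9]
ft_force: [-0.2, 0.8, -0.1]
opening: 0.0156
grip_force: 58.7
```

```bash
python3 - <<'E'
from h import *
import pickle
c=cam("wrist");pickle.dump(c,open("w6.pkl","wb"));s=cam("side");pickle.dump(s,open("s6.pkl","wb"))
p,R,o=pose();print(p,o["tcp_rot"],o["opening"],o["grip_force"],o["ft_force"])
for c in(c,s):
    h=cv2.cvtColor(c["color"],cv2.COLOR_RGB2HSV);m=cv2.inRange(h,(18,140,100),(35,255,255))
    n,l,st,ce=cv2.connectedComponentsWithStats(m);i=1+np.argmax(st[1:,4]);
    u,v=st[i,0]+st[i,2]/2,st[i,1]+st[i,3]/2; print(st[i],onz(c,u,v,.012))
    pts=cv2.findNonZero((l==i).astype(np.uint8)); print(cv2.fitEllipse(cv2.convexHull(pts)))
a=pickle.load(open("w6.pkl","rb"))["color"];cv2.imwrite("pics/w6.png",np.vstack([cv2.resize(x,(480,300),interpolation=cv2.INTER_AREA) for x in(a,s["color"])])[:,:,::-1])
E
```

```text
[0.45947493 0.02463013 0.17597644] [179.89602532   0.25951487 175.05824593] 0.016056613163761415 58.71101260185242 [-0.49810849  0.20389885  0.03943686]
[ 167  135   74   71 4079] [ 0.43532574 -0.09400353  0.012     ]
((203.47369384765625, 169.57264709472656), (69.28008270263672, 74.84600067138672), 110.7599105834961)
[  72  341  242   59 8227] [0.66620827 0.4403176  0.012     ]
((-173.7261199951172, 160.87191772460938), (157.33628845214844, 635.2596435546875), 0.0)
```

View pics/w6.png

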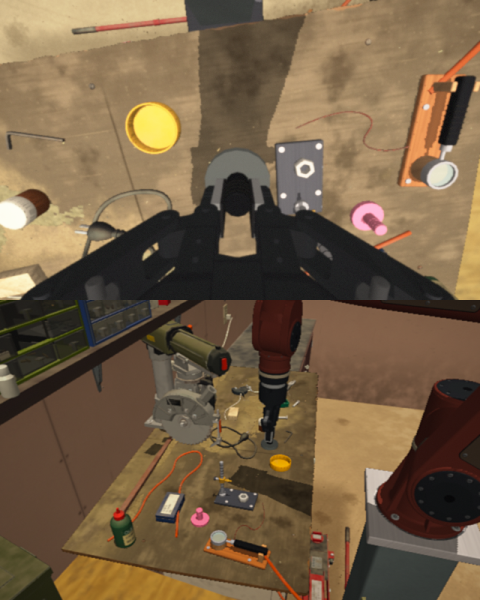

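The cap is held upright, the loupe stays on its rest, and the dish is at wrist pixel (203,170) in full resolution. I refine the dish centre using the far rim and the near foot.

```bash
python3 - <<'E'
from h import *
import pickle
c=pickle.load(open("w6.pkl","rb"))
h=cv2.cvtColor(c["color"],cv2.COLOR_RGB2HSV);m=cv2.inRange(h,(15,120,60),(38,255,255))
n,l,st,ce=cv2.connectedComponentsWithStats(m);i=1+np.argmax(st[1:,4])
H=cv2.convexHull(cv2.findNonZero((l==i).astype(np.uint8)))[:,0]
P2=np.array([onz(c,*q,.02) for q in H])[:,:2];P0=np.array([onz(c,*q,0.) for q in H])[:,:2]
o=c["o"][:2];g=P2.mean(0)-o;g/=np.linalg.norm(g);t=np.array([-g[1],g[0]])
far=((P2-o)@g).max();near=((P0-o)@g).min();tt=(P2-o)@t
print("depth",far-near,"width",tt.max()-tt.min())
ctr=o+g*(far+near)/2+t*(tt.max()+tt.min())/2;print(ctr, "alt",o+g*(far-.036)+t*(tt.max()+tt.min())/2)
print(go([*ctr,.09]))
p,R,o=pose();print(p)
E
```

```text
depth 0.07269393157508948 width 0.07273559933063141
[ 0.43522255 -0.09373643] alt [ 0.43534364 -0.09406158]
[  1.44 -12.02   8.57]
[0.45947493 0.02463013 0.17597644]
```

>>> send_rows --series '[{"translation": [0.48, -4, 0], "yaw": 0, "gripper": -1}, {"translation": [0.48, -4, 0], "yaw": 0, "gripper": -1}, {"translation": [0.48, -4, 0], "yaw": 0, "gripper": -1}, {"translation": [0, 0, 3], "yaw": 0, "gripper": -1}, {"translation": [0, 0, 4], "yaw": 0, "gripper": -1}]'

```text
clock: 15.0
position: [0.4364, -0.0954, 0.1065]
tcp_rot: [180.0, 0.5, 175.0]
ft_force: [0.2, 0.1, -1.6]
opening: 0.016
grip_force: 58.9
```

>>> send_rows --series '[{"translation": [0, 0, 3], "yaw": 0, "gripper": -1}, {"translation": [0, 0, 2], "yaw": 0, "gripper": -1}, {"translation": [0, 0, 0], "yaw": 0, "gripper": -1}, {"translation": [0, 0, 0], "yaw": 0, "gripper": -1}, {"translation": [0, 0, 0], "yaw": 0, "gripper": -1}]'

```text
clock: 15.5
position: [0.4361, -0.0943, 0.0571]
tcp_rot: [180.0, 0.4, 175.1]
ft_force: [0.2, 0.2, -0.5]
opening: 0.016
grip_force: 58.8
```

```bash
python3 - <<'E'
from h import *
import pickle
c=cam("wrist");p,R,o=pose();print(p,o["ft_force"],go([.4352,-.0937,.0235]))
h=cv2.cvtColor(c["color"],cv2.COLOR_RGB2HSV)
cv2.imwrite("pics/w7.png",c["color"][100:400,120:520,::-1])
E
```

```text
[ 0.43611455 -0.09446367  0.0570579 ] [ 0.54099273 -0.11563152  0.12919688] [0.12 0.07 3.36]
```

View pics/w7.png

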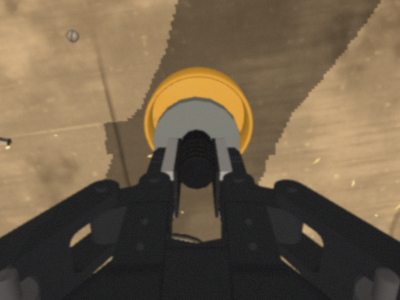

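The cap at crop (199,130) hangs centred over the dish at (200,112). I lower it slowly.

>>> send_rows --series '[{"translation": [0.1, 0.05, 1], "yaw": 0, "gripper": -1}, {"translation": [0, 0, 1], "yaw": 0, "gripper": -1}, {"translation": [0, 0, 0.7], "yaw": 0, "gripper": -1}, {"translation": [0, 0, 0.3], "yaw": 0, "gripper": -1}, {"translation": [0, 0, 0], "yaw": 0, "gripper": -1}]'

```text
clock: 16.05
position: [0.4337, -0.0934, 0.0247]
tcp_rot: [179.9, 0.2, 175.0]
ft_force: [0.2, -0.5, -0.1]
opening: 0.0157
grip_force: 58.8
```

>>> send_rows --series '[{"translation": [0, 0, 0.1], "yaw": 0, "gripper": -1}, {"translation": [0, 0, 0.1], "yaw": 0, "gripper": -1}, {"translation": [0, 0, 0.1], "yaw": 0, "gripper": -1}, {"translation": [0, 0, 0], "yaw": 0, "gripper": -1}, {"translation": [0, 0, 0], "yaw": 0, "gripper": -1}]'

```text
clock: 16.55
position: [0.4345, -0.0938, 0.0233]
tcp_rot: [179.9, 0.3, 175.0]
ft_force: [-3.1, 0.8, 6.1]
opening: 0.0158
grip_force: 59.8
```

Touchdown at 6 N. I open slightly, then rise.

>>> send_rows --series '[{"translation": [0, 0, 0], "yaw": 0, "gripper": -0.4}, {"translation": [0, 0, 0], "yaw": 0, "gripper": -0.4}, {"translation": [0, 0, 0], "yaw": 0, "gripper": -0.4}, {"translation": [0, 0, 0], "yaw": 0, "gripper": -0.4}, {"translation": [0, 0, 0], "yaw": 0, "gripper": -0.4}]'

```text
clock: 17.05
position: [0.4342, -0.0936, 0.0224]
tcp_rot: [179.9, 0.2, 175.0]
ft_force: [-0.4, 0.3, -1.3]
opening: 0.0256
grip_force: 0.0
```

>>> send_rows --series '[{"translation": [0, 0, -0.5], "yaw": 0, "gripper": -0.4}, {"translation": [0, 0, -1.5], "yaw": 0, "gripper": -0.4}, {"translation": [0, 0, -3], "yaw": 0, "gripper": -0.4}, {"translation": [0, 0, -4], "yaw": 0, "gripper": 0}, {"translation": [0, 0, -4], "yaw": 0, "gripper": 0}]'

```text
clock: 17.55
position: [0.4332, -0.0935, 0.1539]
tcp_rot: [179.9, 0.2, 175.0]
ft_force: [1.3, -0.6, 0.3]
opening: 0.0427
grip_force: 0.0
```

```bash
python3 - <<'E'
from h import *
import pickle
c=cam("wrist");pickle.dump(c,open("w8.pkl","wb"))
s=cam("side");pickle.dump(s,open("s8.pkl","wb"))
cv2.imwrite("pics/w8.png",np.vstack([c["color"][50:300,160:480],cv2.resize(s["color"][170:295,310:470],None,fx=2,fy=2)])[:,:,::-1])
p,R,o=pose();print(p,o["tcp_rot"],go([.4593,.3044,.17]),o["opening"])
E
```

```text
[ 0.43612481 -0.09515296  0.1583658 ] [-179.88927291    0.68252978  175.02003152] [ 1.15 40.   -1.25] 0.042792923963144956
```

View pics/w8.png

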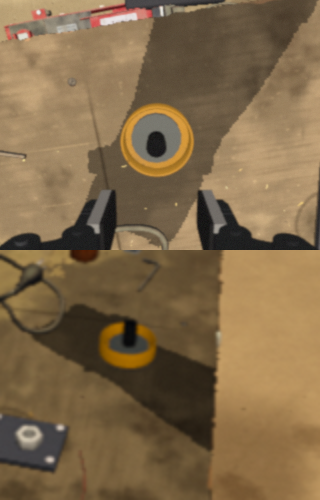

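The cap stands upright inside the dish at crop (155,140). Now I go to the handle, measuring numerically from here since the picture budget is used.

>>> send_rows --series '[{"translation": [0.1, 2, -0.2], "yaw": 0, "gripper": 1}, {"translation": [0.1, 4, -0.2], "yaw": 0, "gripper": 1}, {"translation": [0.1, 4, -0.2], "yaw": 0, "gripper": 1}, {"translation": [0.1, 4, -0.2], "yaw": 0, "gripper": 1}, {"translation": [0.1, 4, -0.2], "yaw": 0, "gripper": 1}]'

```text
clock: 18.15
position: [0.4441, 0.0875, 0.1626]
tcp_rot: [179.9, 0.3, 175.0]
ft_force: [1.1, -0.5, 0.2]
opening: 0.0849
grip_force: 0.0
```

>>> send_rows --series '[{"translation": [0.1, 4, 0], "yaw": 0, "gripper": 1}, {"translation": [0.1, 4, 0], "yaw": 0, "gripper": 1}, {"translation": [0.1, 4, 0], "yaw": 0, "gripper": 1}, {"translation": [0.1, 4, 0], "yaw": 0, "gripper": 1}, {"translation": [0.1, 4, 0], "yaw": 0, "gripper": 1}]'

```text
clock: 18.65
position: [0.4564, 0.2874, 0.1627]
tcp_rot: [179.9, 0.2, 175.0]
ft_force: [0.3, -0.7, 0.5]
opening: 0.0852
grip_force: 0.0
```

>>> send_rows --series '[{"translation": [0.1, 2, 0], "yaw": 0, "gripper": 1}, {"translation": [0, 0, 0], "yaw": 0, "gripper": 1}, {"translation": [0, 0, 0], "yaw": 0, "gripper": 1}, {"translation": [0, 0, 0], "yaw": 0, "gripper": 1}, {"translation": [0, 0, 0], "yaw": 0, "gripper": 1}]'

```text
clock: 19.15
position: [0.4576, 0.3048, 0.1631]
tcp_rot: [179.9, 0.2, 174.9]
ft_force: [-0.1, 0.4, 0.4]
opening: 0.0856
grip_force: 0.0
```

```bash
python3 - <<'E'
from h import *
import pickle
c=cam("wrist");pickle.dump(c,open("w9.pkl","wb"));save(c,"w9.png");p,R,o=pose();print(p,o["tcp_rot"],o["clock"])
h=cv2.cvtColor(c["color"],cv2.COLOR_RGB2HSV)
q=[proj(c,x) for x in([.403,.309,.042],[.488,.3016,.042],[.531,.2975,.042])];print(q)
dark=cv2.inRange(h,(0,0,0),(180,255,60))
x0,x1=int(min(q[0][0],q[1][0])-18),int(max(q[0][0],q[1][0])+18);y0,y1=max(0,int(q[0][1]-12)),int(q[1][1]+6)
k=np.zeros_like(dark);k[y0:y1,x0:x1]=dark[y0:y1,x0:x1]
n,l,st,ce=cv2.connectedComponentsWithStats(k);i=1+np.argmax(st[1:,4]);print(st[i],(x0,x1,y0,y1))
m=l==i;ys=np.arange(st[i,1]+8,st[i,1]+st[i,3]-8)
W=np.array([onz(c,np.mean(np.where(m[y])[0]),y,.042) for y in ys]);f=np.polyfit(W[:,0],W[:,1],1)
print("dir",np.degrees(np.arctan(f[0])),"y at .4593",np.polyval(f,.4593),"width px",np.median(m.sum(1)[ys]))
print("x ends",onz(c,320,st[i,1],.042),onz(c,320,st[i,1]+st[i,3],.042))
print(go([.4593,np.polyval(f,.4593),.02]))
E
```

```text
[0.45763279 0.30483177 0.16311249] [179.90889505   0.25424338 174.94163124] 19.2
[array([316.47230316, 133.50087049]), array([316.57059381, 224.38922569]), array([316.26023731, 264.63154038])]
[ 309  133   17   91 1359] (298, 334, 121, 230)
dir -4.983163820343271 y at .4593 0.3045376633190368 width px 15.0
x ends [0.40284571 0.31212042 0.042     ] [0.48789461 0.30491727 0.042     ]
[-0.11 -0.04 14.31]
```

>>> send_rows --series '[{"translation": [-0.1, 0, 4], "yaw": 0, "gripper": 1}, {"translation": [0, 0, 4], "yaw": 0, "gripper": 1}, {"translation": [0, 0, 3], "yaw": 0, "gripper": 1}, {"translation": [0, 0, 2], "yaw": 0, "gripper": 1}, {"translation": [0, 0, 1], "yaw": 0, "gripper": 1}]'

```text
clock: 19.7
position: [0.4579, 0.3047, 0.0209]
tcp_rot: [180.0, 0.1, 175.0]
ft_force: [0.2, -0.0, -0.1]
opening: 0.0858
grip_force: 0.0
```

>>> send_rows --series '[{"translation": [0, 0, 0.4], "yaw": 0, "gripper": 1}, {"translation": [0, 0, 0], "yaw": 0, "gripper": 1}, {"translation": [0, 0, 0], "yaw": 0, "gripper": -1}, {"translation": [0, 0, 0], "yaw": 0, "gripper": -1}, {"translation": [0, 0, 0], "yaw": 0, "gripper": -1}]'

```text
clock: 20.2
position: [0.4596, 0.306, 0.0199]
tcp_rot: [179.9, 0.3, 175.0]
ft_force: [0.6, 0.1, -1.2]
opening: 0.044
grip_force: 0.0
```

>>> send_rows --series '[{"translation": [0, 0, 0], "yaw": 0, "gripper": -1}, {"translation": [0, 0, 0], "yaw": 0, "gripper": -1}, {"translation": [0, 0, 0], "yaw": 0, "gripper": -1}, {"translation": [0, 0, 0], "yaw": 0, "gripper": -1}, {"translation": [0, 0, 0], "yaw": 0, "gripper": -1}]'

```text
clock: 20.7
position: [0.4593, 0.3059, 0.0194]
tcp_rot: [179.9, 0.3, 175.0]
ft_force: [-1.2, -0.2, 6.0]
opening: 0.0149
grip_force: 59.2
```

Handle gripped. I lift it off the rest.

>>> send_rows --series '[{"translation": [0, 0, -0.5], "yaw": 0, "gripper": -1}, {"translation": [0, 0, -1], "yaw": 0, "gripper": -1}, {"translation": [0, 0, -2], "yaw": 0, "gripper": -1}, {"translation": [0, 0, -3], "yaw": 0, "gripper": -1}, {"translation": [0, 0, -3], "yaw": 0, "gripper": -1}]'

```text
clock: 21.2
position: [0.4581, 0.3054, 0.1151]
tcp_rot: [179.9, 0.2, 175.0]
ft_force: [0.4, 0.8, -1.6]
opening: 0.0146
grip_force: 58.5
```

>>> send_rows --series '[{"translation": [0, 0, -3], "yaw": 0, "gripper": -1}, {"translation": [0, 0, -1], "yaw": 0, "gripper": -1}, {"translation": [0, 0, 0], "yaw": 0, "gripper": -1}, {"translation": [0, 0, 0], "yaw": 0, "gripper": -1}, {"translation": [0, 0, 0], "yaw": 0, "gripper": -1}]'

```text
clock: 21.7
position: [0.4575, 0.3052, 0.1521]
tcp_rot: [180.0, 0.1, 175.0]
ft_force: [-0.3, 0.1, -0.6]
opening: 0.0146
grip_force: 58.5
```

```bash
cat > g.py <<'E'
from h import *
import pickle
from scipy.optimize import brentq
def brass(c,tip0,rng=14):
    h=cv2.cvtColor(c["color"],cv2.COLOR_RGB2HSV);m=cv2.inRange(h,(15,110,70),(33,255,255))
    u,v=map(int,tip0);k=np.zeros_like(m);k[v-rng:v+rng,u-rng:u+rng]=m[v-rng:v+rng,u-rng:u+rng]
    n,l,st,ce=cv2.connectedComponentsWithStats(k);i=1+np.argmax(st[1:,4]);return np.argwhere(l==i)[:,::-1],st[i]
def inplane(c,px,A,B):  # ray with vertical plane through A,B
    n=np.array([-(B-A)[1],(B-A)[0],0]);d=ray(c,*px);X=c["o"]+d*(n@(A-c["o"]))/(n@d)
    t=(B-A)/np.linalg.norm((B-A)[:2]);return X,(X-A)[:2]@t[:2]
if __name__=="__main__":
    c=cam("wrist");s=cam("side");sc=cam("scene");pickle.dump((c,s,sc),open("v10.pkl","wb"))
    for x,n in((c,"w"),(s,"s"),(sc,"c")): save(x,"v10%s.png"%n)
    p,R,o=pose();print(p,o["tcp_rot"],o["opening"],o["ft_force"])
    nut,post=np.array([.5115,.117,.023]),np.array([.578,.1135,.135])
    for x,n in((c,"w"),(s,"s"),(sc,"c")):
        q=proj(x,[.547,.115,.073]);pts,st=brass(x,q);print(n,q.round(1),proj(x,nut).round(1),proj(x,post).round(1),st)
        far=lambda e:pts[np.argmax(pts@e)]
        e=proj(x,nut+[0,0,.05])-proj(x,post+[0,0,-.062]);e/=np.linalg.norm(e);t=pts[np.argsort(pts@e)[-4:]].mean(0);print(" tip px",t,inplane(x,t,nut,post))
E
python3 g.py
```

```text
[0.45783738 0.30534414 0.15276642] [1.79957370e+02 1.43938491e-01 1.75013481e+02] 0.01459284549869972 [-0.89949167  0.3506022  -0.65480699]
w [114.4 320.3] [138.8 258.1] [ 67.7 414.5] [113 320  14  14 145]
 tip px [114.5  320.25] (array([0.54692447, 0.11513555, 0.07306093]), np.float64(0.035473504341275566))
s [308.5 241.2] [323.7 261.7] [294.6 216. ] [294 227  22  25 384]
 tip px [314.5 250.5] (array([0.53314011, 0.11586105, 0.05014101]), np.float64(0.02167005703946147))
c [293.1 230.4] [301.6 251.9] [285.4 205.7] [281 222  14  12  97]
 tip px [293.5 232. ] (array([0.54533268, 0.11521933, 0.06863359]), np.float64(0.03387950541686179))
```

```bash
python3 - <<'E'
from g import *
c,s,sc=pickle.load(open("v10.pkl","rb"))
def bright(c,q,r=22,V=120):
    h=cv2.cvtColor(c["color"],cv2.COLOR_RGB2HSV);m=cv2.inRange(h,(0,0,V),(180,70,255));u,v=map(int,q)
    k=np.zeros_like(m);k[v-r:v+r,u-r:u+r]=m[v-r:v+r,u-r:u+r]
    n,l,st,ce=cv2.connectedComponentsWithStats(k);i=1+np.argmax(st[1:,4]);H=cv2.convexHull(np.argwhere(l==i)[:,::-1].astype(np.int32));M=cv2.moments(H);return st[i],np.array([M["m10"],M["m01"]])/M["m00"]
w4=pickle.load(open("w4.pkl","rb"));w9=pickle.load(open("w9.pkl","rb"));w5=pickle.load(open("w5.pkl","rb"))
for x,n in((c,"w"),(w4,"w4"),(w5,"w5"),(w9,"w9"),(s,"s")):
    q=proj(x,[.5115,.117,.023])
    if q[0]<25: print(n,q);continue
    st,ce=bright(x,q);print(n,q.round(1),st,ce.round(1),"nut",onz(x,*ce,.023 if n!="s" else .02).round(4))
h=cv2.cvtColor(s["color"],cv2.COLOR_RGB2HSV)
print(h[234:248,298:318,0]);print(h[234:248,298:318,1]);print(h[234:248,298:318,2])
E
```

```text
w [138.8 258.1] [124 242  34  31 681] [141.1 257.1] nut [0.5105 0.1196 0.023 ]
w4 [182.2 176.5] [170 165  26  24 392] [182.9 176.4] nut [0.5115 0.118  0.023 ]
w5 [115.1 193.2] [ 99 177  38  33 761] [117.4 192.7] nut [0.5112 0.1192 0.023 ]
w9 [145.2 253. ] [132 239  31  27 555] [146.9 251.9] nut [0.5105 0.1191 0.023 ]
s [323.7 261.7] [306 251   5   4  13] [308.2 252.7] nut [0.5544 0.0937 0.02  ]
[[ 18  18  17  17  18  18  18  19  18  18  18  18  18  18  18  18  18   0
  120 110]
 [ 19  19  18  18  18  18  18  17  18  17  18  18  18  18  18  18  18  15
  120 113]
 [ 19  20  18  18  17  18  19  18  18  18  18  18  18  18  18  19  18  19
    0 110]
 [ 19  20  19  17  18  18  17  17  17  18  18  18  18  19  18  18  19  17
   90 105]
 [ 20  20  19  18  18  19  20  18  18  18  18  18  18  18  18  18  18  16
  105 100]
 [ 20  20  20  20  20  21  22  20  17  18  18  18  18  19  19  18  17  17
  113 100]
 [ 19  19  20  20  20  21  22  21  20  19  19  18  19  19  18  18  18  13
  108  90]
 [ 19  19  19  19  20  20  20  20  20  20  20  19  17  18  18  17  18  15
  113 110]
 [ 19  18  18  18  18 
[... 2170 characters left out ...]
  85  37
   21  22]
 [145 165 198 211 215 222 221 203 187 180 156 122 115 118 118 108  74  32
   20  21]
 [127 134 149 163 182 203 207 193 198 208 190 133 118 122 118 102  64  26
   20  22]
 [121 112 106 117 125 137 137 130 139 148 143 126 122 124 118 102  59  24
   20  22]
 [120 119 116 115 110 111 114 116 124 125 124 125 127 126 121 100  59  25
   21  23]
 [101 116 119 116 112 113 119 125 130 131 128 130 130 130 122 102  61  24
   21  24]
 [ 85 112 118 115 111 113 119 126 131 131 130 131 132 130 122 105  66  25
   20  26]
 [ 94 116 119 114 112 114 119 125 128 129 129 130 131 126 122 114  86  39
   21  25]
 [ 99 116 117 114 113 114 118 123 124 124 125 127 125 120 119 120 104  58
   23  24]]
```

>>> send_rows --series '[{"translation": [0.2, -3, 0], "yaw": 0, "gripper": -1}, {"translation": [0.2, -4, 0], "yaw": 0, "gripper": -1}, {"translation": [0.2, -4, 0], "yaw": 0, "gripper": -1}, {"translation": [0, -2, 0], "yaw": 0, "gripper": -1}, {"translation": [0, 0, 0], "yaw": 0, "gripper": -1}]'

```text
clock: 22.35
position: [0.441, 0.1746, 0.1534]
tcp_rot: [179.9, 0.2, 174.9]
ft_force: [-0.2, 0.3, -1.3]
opening: 0.0147
grip_force: 58.8
```

>>> send_rows --series '[{"translation": [0, 0, 0], "yaw": 0, "gripper": -1}, {"translation": [0, 0, 0], "yaw": 0, "gripper": -1}, {"translation": [0, 0, 0], "yaw": 0, "gripper": -1}, {"translation": [0, 0, 0], "yaw": 0, "gripper": -1}, {"translation": [0, 0, 0], "yaw": 0, "gripper": -1}]'

```text
clock: 22.85
position: [0.4411, 0.177, 0.1536]
tcp_rot: [179.9, 0.2, 175.1]
ft_force: [0.5, -0.4, -0.7]
opening: 0.0148
grip_force: 58.8
```

```bash
python3 - <<'E'
from g import *
c,s=cam("wrist"),cam("side");pickle.dump((c,s),open("v11.pkl","wb"));p,R,o=pose();print(p,o["tcp_rot"],o["clock"])
save(c,"v11.png")
h=cv2.cvtColor(c["color"],cv2.COLOR_RGB2HSV)
q=proj(c,[.5112,.1175,.023]);print(q)
for V in(120,150,180):
    m=cv2.inRange(h,(0,0,V),(180,80,255));u,v=map(int,q);r=26;k=np.zeros_like(m);k[v-r:v+r,u-r:u+r]=m[v-r:v+r,u-r:u+r]
    n,l,st,ce=cv2.connectedComponentsWithStats(k);i=1+np.argmax(st[1:,4]);H=cv2.convexHull(np.argwhere(l==i)[:,::-1].astype(np.int32));M=cv2.moments(H);a=np.array([M["m10"],M["m01"]])/M["m00"]
    W=np.array([onz(c,*x,.023) for x in H[:,0]]);print(V,st[i],a,onz(c,*a,.023),np.ptp(W,0))
L=p+R@np.array([-.072,0,0]);L[2]=p[2]+.0166;print("lens pred",L,proj(c,L))
qt=proj(c,[.547,.1155,.073]);pts,st=brass(c,qt,24);e=q-qt;e=proj(c,[.511,.1175,.073])-qt;e/=np.linalg.norm(e);t=pts[np.argsort(pts@e)[-4:]].mean(0);print("tip",qt,t,st,inplane(c,t,np.array([.511,.1175,0]),np.array([.578,.114,0])))
E
```

```text
[0.44112846 0.17685045 0.1537183 ] [179.91229766   0.23520676 175.04461206] 22.95
[265.55508643 261.24607259]
120 [239 235  36  52 866] [253.14979069 260.02734171] [0.50869015 0.10491393 0.023     ] [0.05845493 0.0408384  0.        ]
150 [253 250  20  23 199] [262.55238095 260.35820106] [0.50991541 0.11454459 0.023     ] [0.02548727 0.02091431 0.        ]
180 [254 252  18  20  97] [262.40295359 260.8347398 ] [0.51044554 0.11431474 0.023     ] [0.02208402 0.01856783 0.        ]
lens pred [0.51285873 0.17063114 0.1703183 ] [317.937647   386.17774302]Traceback (most recent call last):
  File "<stdin>", line 11, in <module>
  File "g.py", line 7, in brass
    n,l,st,ce=cv2.connectedComponentsWithStats(k);i=1+np.argmax(st[1:,4]);return np.argwhere(l==i)[:,::-1],st[i]
                                                      ~~~~~~~~~^^^^^^^^^^
    return _wrapfunc(a, 'argmax', axis=axis, out=out, **kwds)
    return bound(*args, **kwds)
ValueError: attempt to get argmax of an empty sequence
```

```bash
python3 - <<'E'
from g import *
ld=lambda f:pickle.load(open(f,"rb"))
for n,x in(("w4",ld("w4.pkl")),("w5",ld("w5.pkl")),("w9",ld("w9.pkl")),("v10",ld("v10.pkl")[0])):
    h=cv2.cvtColor(x["color"],cv2.COLOR_RGB2HSV);u,v=map(int,proj(x,[.5112,.117,.02]));r=22
    for V in(110,150,170,190):
        m=cv2.inRange(h,(0,0,V),(180,80,255));k=np.zeros_like(m);k[v-r:v+r,u-r:u+r]=m[v-r:v+r,u-r:u+r]
        nn,l,st,ce=cv2.connectedComponentsWithStats(k);i=1+np.argmax(st[1:,4]);b=(l==i).astype(np.uint8)
        H=cv2.convexHull(cv2.findNonZero(b));M=cv2.moments(H);a=np.array([M["m10"],M["m01"]])/M["m00"]
        f=np.zeros_like(b);cv2.fillConvexPoly(f,H,1);f=cv2.erode(f,np.ones((3,3)))&(1-b)
        n2,l2,s2,c2=cv2.connectedComponentsWithStats(f);hole=c2[1+np.argmax(s2[1:,4])] if n2>1 else a
        W=np.array([onz(x,*y,.023) for y in H[:,0]])
        print(n,V,onz(x,*a,.023)[:2].round(4),np.ptp(W,0)[:2].round(4),"hole",onz(x,*hole,.023)[:2].round(4),s2[1:,4].max() if n2>1 else 0)
E
```

```text
w4 110 [0.5115 0.1181] [0.0315 0.0312] hole [0.5114 0.1169] 56
w4 150 [0.5119 0.1176] [0.0279 0.0276] hole [0.5121 0.1172] 95
w4 170 [0.5119 0.1176] [0.0277 0.0267] hole [0.5121 0.1173] 100
w4 190 [0.5122 0.1175] [0.0256 0.0261] hole [0.5122 0.1172] 116
w5 110 [0.5119 0.1205] [0.0409 0.0345] hole [0.5105 0.1171] 81
w5 150 [0.5116 0.1182] [0.0284 0.028 ] hole [0.5121 0.1174] 171
w5 170 [0.5117 0.1179] [0.0275 0.0271] hole [0.5121 0.1175] 186
w5 190 [0.512  0.1177] [0.0267 0.0259] hole [0.5121 0.1174] 204
w9 110 [0.5111 0.1196] [0.034  0.0332] hole [0.5102 0.1163] 40
w9 150 [0.511  0.1181] [0.0294 0.0279] hole [0.5117 0.1173] 110
w9 170 [0.5114 0.1179] [0.0274 0.0266] hole [0.512  0.1173] 125
w9 190 [0.5116 0.1177] [0.0264 0.026 ] hole [0.5119 0.1174] 133
v10 110 [0.5087 0.1185] [0.0515 0.0556] hole [0.5098 0.1383] 16
v10 150 [0.5106 0.1185] [0.0297 0.0287] hole [0.5118 0.1172] 113
v10 170 [0.5111 0.1181] [0.0287 0.0273] hole [0.512  0.1175] 125
v10 190 [0.5113 0.1179] [0.0276 0.0264] hole [0.5118 0.1175] 136
```

The nut is firmly at (0.512, 0.1175) in camera terms, and the tip height is ≈0.073. I move the lens over the nut and lower it.

>>> send_rows --series '[{"translation": [-0.15, -2.6, 0], "yaw": 0, "gripper": -1}, {"translation": [-0.18, -2.6, 0], "yaw": 0, "gripper": -1}, {"translation": [0, 0, 0], "yaw": 0, "gripper": -1}, {"translation": [0, 0, 0], "yaw": 0, "gripper": -1}, {"translation": [0, 0, 2], "yaw": 0, "gripper": -1}]'

```text
clock: 23.45
position: [0.4417, 0.125, 0.1359]
tcp_rot: [179.9, 0.5, 175.0]
ft_force: [0.4, 0.5, -1.0]
opening: 0.0147
grip_force: 59.1
```

>>> send_rows --series '[{"translation": [0, 0, 2], "yaw": 0, "gripper": -1}, {"translation": [0, 0, 2], "yaw": 0, "gripper": -1}, {"translation": [0, 0, 0], "yaw": 0, "gripper": -1}, {"translation": [0, 0, 0], "yaw": 0, "gripper": -1}, {"translation": [0, 0, 0], "yaw": 0, "gripper": -1}]'

```text
clock: 23.95
position: [0.4409, 0.1249, 0.095]
tcp_rot: [179.9, 0.3, 175.0]
ft_force: [0.3, -0.9, -2.3]
opening: 0.0145
grip_force: 59.0
```

```bash
python3 - <<'E'
from h import *
p,R,o=pose();print(p,o["tcp_rot"],o["clock"],go([.4399,.1252,.0564]))
E
```

```text
[0.44089241 0.12488407 0.09499317] [179.89972485   0.33348285 175.04081161] 23.95 [0.12 0.02 3.86]
```

>>> send_rows --series '[{"translation": [0.1, 0, 1], "yaw": 0, "gripper": -1}, {"translation": [0, 0, 1], "yaw": 0, "gripper": -1}, {"translation": [0, 0, 1], "yaw": 0, "gripper": -1}, {"translation": [0, 0, 0.5], "yaw": 0, "gripper": -1}, {"translation": [0, 0, 0.3], "yaw": 0, "gripper": -1}]'

```text
clock: 24.45
position: [0.4389, 0.1247, 0.0548]
tcp_rot: [179.9, 0.2, 175.0]
ft_force: [0.2, -0.1, -1.6]
opening: 0.0145
grip_force: 59.0
```

>>> send_rows --series '[{"translation": [0, 0, 0], "yaw": 0, "gripper": -1}, {"translation": [0, 0, 0], "yaw": 0, "gripper": -1}, {"translation": [0, 0, 0], "yaw": 0, "gripper": -1}, {"translation": [0, 0, 0], "yaw": 0, "gripper": -1}, {"translation": [0, 0, 0], "yaw": 0, "gripper": -1}]'

```text
clock: 24.95
position: [0.4396, 0.1247, 0.0559]
tcp_rot: [179.9, 0.3, 175.0]
ft_force: [-0.0, 0.8, -1.4]
opening: 0.0149
grip_force: 59.0
```

```bash
python3 - <<'E'
from g import *
s,sc=cam("side"),cam("scene");pickle.dump((s,sc),open("v12.pkl","wb"))
p,R,o=pose();print(p,o["tcp_rot"],o["clock"],o["ft_force"],go([.4399,.1252,.0564]))
# side: predicted lens disc, tip, and what brass mask says
for x in(s,sc):
    print("lens",proj(x,[.512,.1175,.073]),"rim u",proj(x,[.533,.1175,.073]),proj(x,[.491,.1175,.073]),"tip",proj(x,[.547,.1155,.073]),"TCP",proj(x,p))
cur=s["color"].astype(int);old=pickle.load(open("d0.pkl","rb"))["side"]["color"].astype(int)
d=(np.abs(cur-old).sum(2)>60).astype(np.uint8);r=d[225:270,285:350]
for row in r: print(''.join('#' if a else '.' for a in row))
h=cv2.cvtColor(s["color"],cv2.COLOR_RGB2HSV);pts=np.argwhere((h[225:255,285:320,1]>165)&(h[225:255,285:320,2]>120));print("brass max col",pts[:,1].max()+285,pts[np.argmax(pts[:,1]),0]+225)
E
```

```text
[0.43946129 0.12470838 0.05582976] [179.91073177   0.25417078 175.01588954] 25.05 [-0.80596539  0.08538381 -1.65452402] [-0.04  0.05 -0.06]
lens [323.6712041  244.69567535] rim u [314.36729625 243.04421015] [333.05433574 246.36120297] tip [308.46063467 241.38489659] TCP [355.35722688 258.6945169 ]
lens [301.21511119 237.22674632] rim u [295.88138767 233.3205122 ] [306.67060663 241.22216198] tip [292.97842137 230.44309589] TCP [318.33027278 257.93459895]
..............................................................###
..............................................................###
..............................................................###
..............................................................###
...............................................................##
...............................................................##
...............................................................##
...............................................................##
..............................................................###
................................................
[... 1649 characters left out ...]
##################
............................##########...########################
............................#########.....#######################
............................#########.....#######################
...........................######################################
...........................######.###############################
..........................#######..##########.###################
..........................#######...########..###################
.........................#########......#....####################
.........................#########..........#####################
.......................############........######################
brass max col 308 240
```

```bash
python3 - <<'E'
from g import *
s,sc=pickle.load(open("v12.pkl","rb"));a=np.linspace(0,2*np.pi,73)
for x,n in((s,"side"),(sc,"scene")):
    for dz in(0,.002):
        P=np.array([proj(x,[.512+.021*np.cos(t),.1175+.021*np.sin(t),.073+dz+z]) for t in a for z in(-.006,.006)]);print(n,dz,P.min(0).round(1),P.max(0).round(1))
    old=pickle.load(open("d0.pkl","rb"))[n]["color"].astype(int);d=np.abs(x["color"].astype(int)-old).sum(2)
    q=proj(x,[.512,.1175,.073]).astype(int);r=d[q[1]-14:q[1]+14,q[0]-13:q[0]+14]
    print("origin",q-[13,14])
    for row in r: print(' '.join('%3d'%v for v in row))
E
```

```text
side 0 [314.  236.4] [333.4 253.2]
side 0.002 [314.  235.7] [333.4 252.5]
origin [310 230]
 14   6  10   9   3   5   7   7   9  12   4   7  11   9   5   5  12   7   5   7   6   5   4   9  10   9   5
  5   9   6   9   7  12   3   7   8   8   9   7   9   6   9   5  12   6   9   6   5   9   6   8   5   7   8
  5   6   6   7   8   7   9   8   3   6   7   8   6   7   8  12   9  10  13   7   7  11   7   7   8   9   9
  9  12   6   9   4   7   9   7  12   6   5   4   6   9   7   9  11  12   7  10   8   6   5  12   8   9   6
  9   5   7   5   9  10   8   6   4   6   6  10  10  10   7  10   8  11  11   6   6   8  10  12  13   7   5
  7   8   8  11  11   6  10  10   3   6   3   7   9   9   7   9  12   4   8   4  10   6   5   9   8   7  11
  5   9   7   9   4  10   9   7   9   6  11  15  13  12  15  17  16  18  17  12   2   7  11   4   6   6   7
  5  11   5  11   6  12   6   9   9  13  26  41  45  53  59  59  55  49  36  23   9  13   9  10   6  10   8
  7   4   4   8   9   8   8  11  25  52  67  68  62  66  66  61  58  57  50  45  36  20  11  12   5   5   5
  9   9   7   6   7   6  10  28  57  
[... 4431 characters left out ...]
 190 217 206 188 178 132 122 182 234 244 291 285 312
 15  17  26  18  38  23  26  28  38  35  21   3  45 126 183 211 211 184 188 176 194 238 250 258 276 289 291
 34  15   9  29  30  20  27  27  22  35  39  15  38  85 162 192 194 195 194 193 216 234 254 258 274 287 304
 33  10  25  19  15  25  23  22  14  21   9  18  77 119 161 187 191 201 193 188 226 243 267 273 267 298 325
 17  39  11  15  13  15  29   9   6   1  32  75 119 146 180 180 182 193 179 215 184 232 264 251 250 279 288
 15  22  24  20  24   6   9  13  21  75 132 162 187 205 207 202 190 181 185 191 198 207 224 236 244 264 298
 10  18  15  15   8  12  15  44 104 173 216 212 207 203 219 226 223 205 189 179 192 203 229 221 239 244 279
```

```bash
python3 - <<'E'
from g import *
D=pickle.load(open("d0.pkl","rb"))
for n in("side","scene"):
    x=D[n];h=cv2.cvtColor(x["color"],cv2.COLOR_RGB2HSV);a=np.linspace(0,2*np.pi,73)
    P=np.array([proj(x,[.512+.014*np.cos(t),.1175+.014*np.sin(t),z]) for t in a for z in(.01,.023)]);print(n,"pred nut bbox",P.min(0).round(1),P.max(0).round(1))
    q=proj(x,[.512,.1175,.0165]).round().astype(int);print("origin",q-[12,11]);r=h[q[1]-11:q[1]+12,q[0]-12:q[0]+13,2]
    for row in r: print(' '.join('%3d'%v for v in row))
E
```

```text
side pred nut bbox [317.1 257.6] [329.7 270.4]
origin [311 253]
 84  70  72  74  78  79  80  83  86  95 107 109 106 109 116 122 127 130 130 127 125 125 125 125 125
 73  72  74  75  76  73  71  71  73  80  84  85  87  90  93 105 113 121 126 125 124 125 125 126 127
 72  75  74  75  73  74  74  74  74  76  73  72  70  72  74  80  85  91 100 106 107 117 120 120 123
 75  75  74  75  74  74  73  73  72  71  71  70  69  69  71  70  71  68  71  74  78  86  89  90  96
 75  76  76  75  75  75  75  74  73  79 103 121 119 107 105 104  94  77  71  71  73  74  72  71  72
 75  75  75  75  75  75  74  72  84 129 184 210 202 187 184 184 173 132  85  71  71  72  72  72  72
 74  76  76  75  74  72  72  84 129 186 216 211 193 189 193 200 210 193 130  75  70  71  72  72  72
 74  74  74  72  73  72  80 127 186 213 199 164 147 147 148 155 187 206 170 101  71  71  73  73  73
 75  75  75  73  74  74  99 164 213 208 161 128 130 135 131 125 154 201 200 145  88  72  73  73  73
 75  76  76  75  74  74  94 152 202 208 171 132 128 134 134 132 160 205 214 176 109  74  71  72  74
 76  75  76  75  75  73  85 123 179 
[... 2928 characters left out ...]

103 112 114 116 114 117 118 118 121 140 151 166 171 165 158 146 132 123 117 115 113 116 114 115 116
102 105 110 112 113 115 117 116 120 123 128 138 138 135 127 124 121 115 114 112 115 118 113 112 113
115 100  96 103 110 113 117 111 117 115 118 121 122 119 119 117 116 115 115 112 116 115 113 112 109
145 119  98  96 104 107 114 115 114 117 117 116 117 114 117 116 117 116 119 115 112 111 111 105  99
167 151 126 101  97 102 110 112 118 115 116 122 127 134 125 120 118 117 117 113 113 108 103  95  95
174 169 153 127 109 101 102 106 111 114 124 143 174 184 170 138 119 116 114 111 107  99  94  97 104
174 177 172 159 143 123 103 100 104 112 125 169 220 233 217 166 125 115 110 105  97 100 109 122 134
```

In the side view the lens sits within about 1.5 mm of the nut axis and the tip height. I make one small correction, +1 mm in x and +1 mm up, then settle.

>>> send_rows --series '[{"translation": [-0.1, 0, -0.1], "yaw": 0, "gripper": -1}, {"translation": [0, 0, 0], "yaw": 0, "gripper": -1}, {"translation": [0, 0, 0], "yaw": 0, "gripper": -1}, {"translation": [0, 0, 0], "yaw": 0, "gripper": -1}, {"translation": [0, 0, 0], "yaw": 0, "gripper": -1}]'

```text
clock: 25.55
position: [0.4403, 0.1246, 0.0567]
tcp_rot: [179.9, 0.2, 175.0]
ft_force: [-0.2, -0.2, -1.5]
opening: 0.0148
grip_force: 59.0
```

>>> send_rows --series '[{"translation": [0, 0, 0], "yaw": 0, "gripper": -1}, {"translation": [0, 0, 0], "yaw": 0, "gripper": -1}, {"translation": [0, 0, 0], "yaw": 0, "gripper": -1}, {"translation": [0, 0, 0], "yaw": 0, "gripper": -1}, {"translation": [0, 0, 0], "yaw": 0, "gripper": -1}]'

```text
clock: 26.05
position: [0.4404, 0.1246, 0.0567]
tcp_rot: [179.9, 0.2, 175.0]
ft_force: [0.2, 0.2, -0.9]
opening: 0.0147
grip_force: 59.0
```

```bash
python3 - <<'E'
from h import *
p,R,o=pose();print(p,o["tcp_rot"],o["clock"],o["ft_force"],o["grip_force"])
print(ctrl.close_job())
E
```

```text
[0.44036557 0.12462512 0.05669491] [179.91219569   0.24223069 175.01723059] 26.05 [ 0.18877318  0.22037116 -0.93890801] 59.02422308921814
the job is handed in; nothing more can be done
None
```

The job is handed in at 26 s of the 58 s, verdict not shown: the cap stands upright in the yellow dish, and the loupe is held level and still over the big nut at pointer-tip height (about 73 mm), both to about 2 mm by my measurements; early on joint 6 was driven onto its ±180° limit and read -180.02° once.

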